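# Refit the weighing plate of a kitchen scale on its three-ball seat

## Task

The kitchen scale has lost its weighing plate: pick the plate up by its wooden grip, bring it over the scale with its tongue to the rear, and press it in between the two sprung rollers. Then slide it gently back or forth until its three grooves drop onto the three balls and the springs have drawn it fully home, level and at rest, and let go. Never force it, and leave the other things on the worktop where they are.

Things in the scene. Friction and masses are not known exactly. Their poses are not given: they have to be found in the camera images.
- scale: kitchen scale, fixed: white housing 214 (x) x 216 (y) x 28 mm high, black display strip at its front (-x, towards the robot). Origin: centre of its underside on the worktop, x to the rear, z up. On it stand three balls and two sprung rollers. Plate and scale must never press on one another with more than 70 N, all their contacts added up (at home the springs alone make about 30 N of it)
- deck (a point): centre of the housing's top, 28 mm above the scale's origin. The steel load frame above it stands ANYWHERE from -14 to +14 mm along the scale's x from here (y exact, not turned), clamped; this offset is not measured: find it by feel or by looking. It carries steel balls of 13 mm diameter, centres 42 mm above the worktop, at (-44, 0), (24, 40), (24, -40) mm from its own centre
- roller_l (a joint): left (+y) sprung roller on the load frame, 12 mm diameter, 30 mm long along x, axis 67 mm above the worktop, at frame x = 0, y = +78 mm; value: m it is pushed outwards, 0 to 0.009. Spring (damped) about 4 N at first, 0.6 N more per mm. Its bracket behind (y = 95 to 104 mm) is 76 mm high
- roller_r (a joint): right (-y) roller, the mirror image. The plate's side rims are pushed down between the rollers: they touch when the plate's origin is about 63 mm above the worktop, it takes 10 to 20 N, the crest is passed at about 54 mm, and below that the rollers pull the plate down with 3 to 10 N
- plate: loose weighing plate, steel, 0.3 to 0.5 kg: 130 mm (x -75 to +55) by 152 mm over rolled side rims (12 mm diameter, at y = +-70, z = 13 mm), with a 104 mm wide tongue to x = +80 mm at the rear. Origin: centre of its underside (flat pads on which it stands). Home, the origin is about 45.5 mm above the worktop, straight over the load frame's centre, axes as the scale's
- grooves (a point): on the plate's origin. V grooves in the underside, 90 degrees, 10.8 mm wide: one along x at (-44, 0), two along y at (24, +-40) mm. A ball is caught within about 5 mm. Off the grooves the plate lies 1 to 2 mm too high, leaning 0.04 rad, rear up; unpinched it slides along x at 3 to 6 N and drops in by itself if not held up; once home it resists 9 N or more. Keep within 17 mm of the deck point in x
- grip (a point): middle of the plate's upright wooden grip, 40 mm above the plate's origin; axes as the plate's. The grip is 14 mm thick (x), 70 mm long (y), from z = 15 to 52 mm over the origin; the fingers close along the plate's x. Pinched weakly, or pushed in 2 mm off centre in y, the plate can roll between the fingers
- tomato_tin: low printed tin, 75 mm diameter, 58 mm high, a bystander; origin at the centre of its underside
- oregano: small spice bottle with dark cap, 44 mm diameter, 96 mm high, a bystander; origin at the centre of its underside
- garlic: head of garlic, 60 x 60 x 59 mm, a bystander; origin at the centre of its underside

How it is judged:
On the way:
1. the plate is lifted clear of the worktop (height (world z) of plate above 0.07 m), for 0.1 s.
At the end, for the whole second after the job is handed in: the plate is home on the three balls: its origin 44.0 to 46.8 mm above the worktop, within 3 mm of the scale's centre line and 18 mm of its centre along x, level within 0.02 rad, turned with the scale within 0.04 rad, at rest (z of plate in the frame of scale between 0.044 and 0.0468 m and y of plate in the frame of scale between -0.003 and 0.003 m and x of plate in the frame of scale between -0.018 and 0.018 m and angle between the x axis of plate and the x axis of scale, either way round below 0.04 rad and angle between plate's own z axis and vertical below 0.02 rad and linear speed of plate below 0.01 m/s); the robot touches nothing.
It fails at once if plate and scale press on one another with more than 70 N (contact force between plate and scale above 70 N).
It fails at once if the tomato tin is moved more than 30 mm (distance of tomato_tin from where it was at the start of the episode above 0.03 m).
It fails at once if the spice bottle is moved more than 30 mm (distance of oregano from where it was at the start of the episode above 0.03 m).
It fails at once if the garlic is moved more than 30 mm (distance of garlic from where it was at the start of the episode above 0.03 m).
It also fails if it takes over 64 s, if anything falls off the work surface, if the arm or the gripper's body presses on something with over 40 N, if the wrist force passes 120 N, or if a joint passes its speed limit or range.

## Robot

A 7-joint arm with a two-finger parallel gripper is mounted at the origin on a cart in front of the work surface, level with it; the furniture and walls round the work are solid. World frame = base frame: x ahead of the robot, y to its left, z up, the work surface at z = 0. Lengths are in m, angles in rad, forces in N, time in s.
With the tool pointing down it reaches from about 0.425 to 0.875 m from the base axis. Payload 4.7 kg.
Tool frame: the origin (TCP) lies at the very end of the fingers, on their centre line; the grasp point (between the pads) lies 19 mm behind it; z points along the fingers, y is the line along which they close (so a half turn about z gives the same grasp; the last joint's range is limited). The gripper opens to 87 mm and grips with 3 to 60 N. Pads are 19 mm wide; open, the fingers measure 117 mm over their backs; the gripper's body (75 mm by 190 mm) begins 51 mm behind the grasp point.
Start: joints at [-1.168, 0.321, -0.07, 1.45, 0.023, 1.371, -0.057], TCP at [0.246, 0.601, 0.223] pointing down, gripper open.
Joint ranges: [-2.86, 2.86], [-0.3, 2.09], [-1.38, 1.24], [0.06, 2.45], [-1.56, 4.7], [0.09, 2.05], [-2.69, 2.69]. Speed limits (rad/s): [2.57, 2.57, 3.14, 3.14, 3.14, 3.14, 3.14].

## Interface

Orientations are given as a rotation vector (axis times angle).
In Python, from bench import ctrl, get_image, job gives the robot as it stands.
- The arm moves only by the shell command python3 -m crank 'ROWS' [FORCE]. ROWS is JSON, a list that holds one entry, the list of rows, each a list of 5 numbers: the shift along the tool's x, y, z in mm, then the turn about the tool's z in rad, then the closure, from -1 (fully open) to 1 (shut), so that 0 is half open. A call has 1 to 10 rows; each row shifts and turns the commanded pose from where the row before left it, along the tool's axes as they then stand; what a row does not reach is not made up. A row lasts 1/12 s, in which the tool goes at most 41.7 mm and 7.16 degrees, less where a joint would pass 70% of its speed; a pose out of reach is approached as far as the arm can. A call with a gripper value outside its range is refused whole. The fingers move at their own pace and stop on an object; FORCE is the grip in N (left out, the last holds). Time passes only in rows, so rows that do not move let the fingers close. It gives the time, the measured TCP pose, the force, the opening and the grip force at its end, in the units of the state.
- ctrl.get_state(): the state, without advancing time (a new reading comes with each control period).
- get_image(name): name is "side" or "top"; returns a dict with "pixels" (480x640x3 uint8, red, green, blue), "fx", "fy", "cx", "cy" (pixels), "T" (4x4, takes a point from camera to world coordinates). Camera axes: x right, y down, z forward; pixel columns grow to the right and rows downward; lengths in m; the calibration is good to about 2 mm. A picture is of the moment at which its call begins. There is no depth.
- job.close_job(): hands the job in; it is judged then, once.
The state is a dict: "time": time; "joint_positions": joint angles; "qd": joint speeds; "joint_torque": joint torques, N m; "position": TCP position; "tool_rot": TCP orientation; "ft_force": force on the tool from outside, world axes, zero at the start; "torque": the same for the moment, N m; "grip_width": opening from 0.0 (shut) to 1.0 (fully open); "grip_force": force on a finger pad.
Only numpy, scipy, OpenCV 4.12 (cv2) and the standard library are available. Lean on these libraries where they do the work, as an engineer would, in place of code of your own. Each camera call takes 0.05 s, during which the arm holds its last target. There are 200 camera calls.

## Working session

There is one attempt and no reset: what is moved stays moved. The work goes in short steps, Python scripts to look and compute and a shell command to move; the robot and the scene stay as the last step left them, time stands still between calls to the robot, and variables do not carry over. Pictures are saved under pics/ and viewed, at most 10 in all, crops included, and the job is handed in when it is done.

```bash
mkdir -p pics
python3 - <<'E'
from bench import ctrl,get_image
import cv2,numpy as np
s=ctrl.get_state();print({k:np.round(v,3).tolist() for k,v in s.items()})
for n in("top","side"):
    i=get_image(n);cv2.imwrite(f"pics/{n}0.png",i["pixels"][:,:,::-1]);print(n,i["fx"],i["fy"],i["cx"],i["cy"],np.round(i["T"],4).tolist())
E
```

```text
{'time': 0.0, 'joint_positions': [-1.168, 0.322, -0.07, 1.452, 0.023, 1.371, -0.057], 'qd': [-0.001, -0.0, -0.001, 0.001, -0.0, 0.001, 0.001], 'joint_torque': [-0.001, -49.127, -0.404, -31.253, -0.064, 0.044, 0.0], 'position': [0.246, 0.601, 0.221], 'tool_rot': [-0.607, -3.082, 0.003], 'ft_force': [-1.169, -0.143, 0.019], 'torque': [-0.0, 0.025, 0.03], 'grip_force': 0.0, 'grip_width': 1.003}
top 528.5531202493744 528.5531202493744 332.0464075871124 238.87651141200766 [[-0.0031, -0.9929, 0.1189, 0.4337], [-0.9997, 0.0, -0.0255, -0.2235], [0.0254, -0.119, -0.9926, 1.005], [0.0, 0.0, 0.0, 1.0]]
side 453.3949330738799 453.3949330738799 320.08299936179935 252.92952800667496 [[-0.9618, -0.1267, 0.2426, 0.3291], [-0.2735, 0.482, -0.8324, 0.4832], [-0.0115, -0.867, -0.4982, 0.4864], [0.0, 0.0, 0.0, 1.0]]
```

View pics/top0.png

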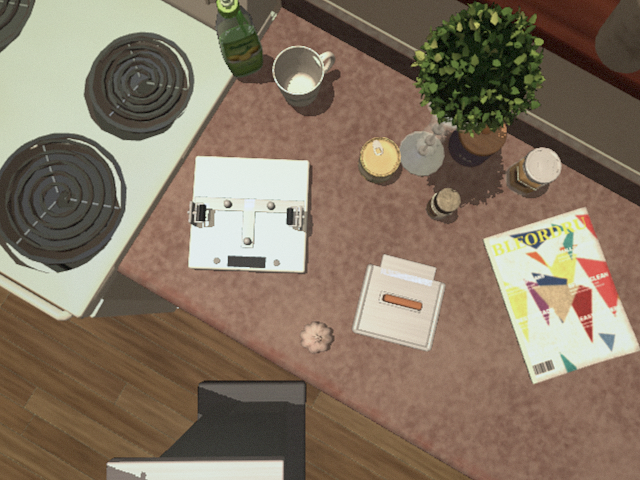

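View pics/side0.png

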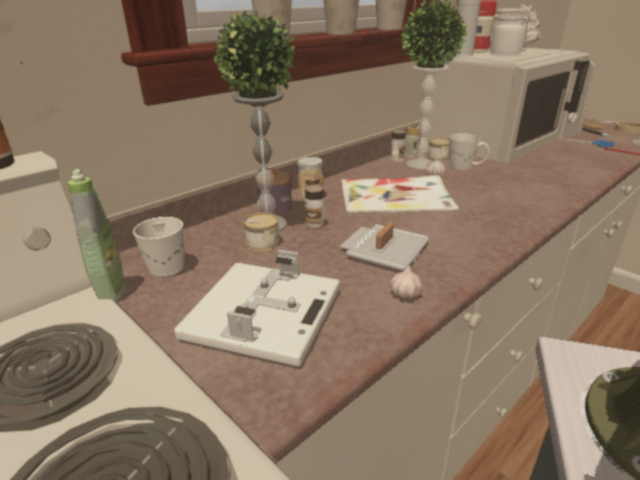

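The top view shows the scale around (249,214) with balls near (228,204), (271,204), (248,240). The plate's grip is near (402,301), with the tongue toward (407,268). The garlic is at (317,337), the tin at (380,158) and the bottle at (446,203). I'll enlarge the scale and plate.

Run:
```python
import cv2,numpy as np
a=cv2.imread("pics/top0.png")
c=cv2.resize(a[145:285,180:320],None,fx=4,fy=4,interpolation=cv2.INTER_CUBIC)
d=cv2.resize(a[245:360,340:455],None,fx=5,fy=5,interpolation=cv2.INTER_CUBIC)
cv2.imwrite("pics/c1.png",c);cv2.imwrite("pics/c2.png",d)
```

```text
(no output)
```

View pics/c1.png

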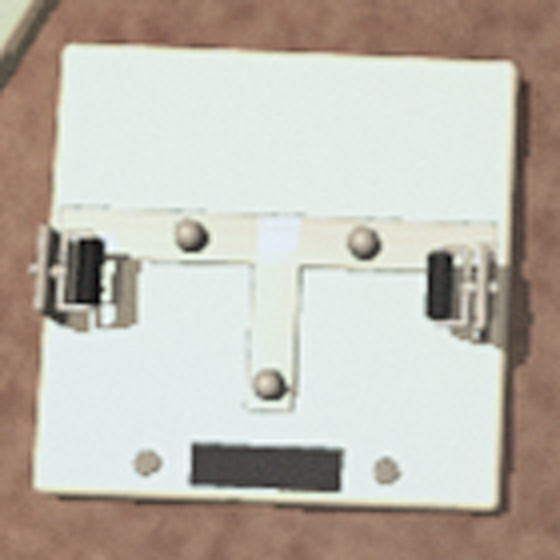

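View pics/c2.png

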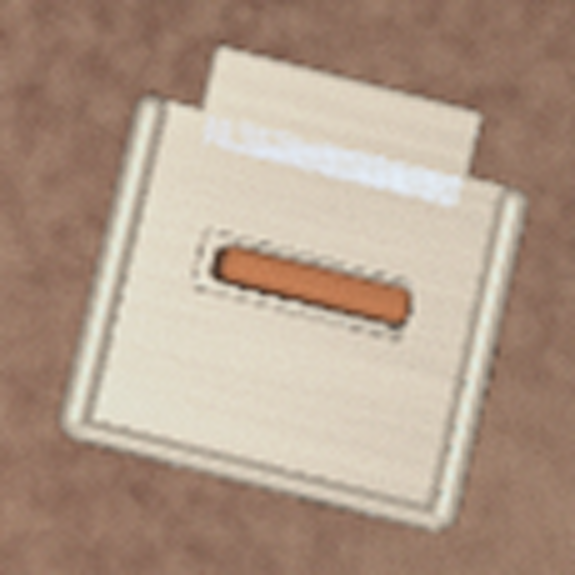

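The scale crop gives the housing corners at (67,45), (517,62), (497,508), (37,490) and the balls at (190,235), (364,242), (268,383). The plate crop gives the grip's ends at (217,262) and (409,308), plus the rim and tongue corners. I'll work out both poses from these.

```bash
cat > h.py <<'E'
import numpy as np
from bench import ctrl
from scipy.spatial.transform import Rotation as R
T=np.array([[-0.0031,-0.9929,0.1189,0.4337],[-0.9997,0,-0.0255,-0.2235],[0.0254,-0.119,-0.9926,1.005],[0,0,0,1]])
f,cx,cy=528.553,332.046,238.877
def w(u,v,z):
    d=T[:3,:3]@[(u-cx)/f,(v-cy)/f,1];return (T[:3,3]+d*(z-T[2,3])/d[2])[:2]
def fit(P,Q): # model P -> world Q
    P,Q=np.array(P,float),np.array(Q);p,q=P-P.mean(0),Q-Q.mean(0)
    a=np.arctan2((p[:,0]*q[:,1]-p[:,1]*q[:,0]).sum(),(p*q).sum())
    M=np.array([[np.cos(a),-np.sin(a)],[np.sin(a),np.cos(a)]]);t=Q.mean(0)-M@P.mean(0)
    return t,a,M,np.round((Q-(P@M.T+t))*1e3,1)
E
python3 - <<'E'
from h import *
S=lambda u,v,z:w(180+u/4,145+v/4,z)
P=lambda u,v,z:w(340+u/5,245+v/5,z)
# scale corners: left in image=+y, up=+x
t,a,M,r=fit([(.107,.108),(.107,-.108),(-.107,-.108),(-.107,.108)],[S(67,45,.028),S(517,62,.028),S(497,508,.028),S(37,490,.028)])
print("scale",t,a,r.tolist())
for b in[(190,235),(364,242),(268,383)]: print(M.T@(S(*b,.042)-t)*1e3)
for b in[(85,270),(440,286)]: print('roller',M.T@(S(*b,.072)-t)*1e3)
t,a,M,r=fit([(0,.035),(0,-.035),(.08,.052),(.08,-.052),(.055,.07),(.055,-.07),(-.075,-.07),(-.075,.07)],
 [P(217,262,.052),P(409,308,.052),P(218,48,.012),P(481,116,.012),P(152,100,.019),P(512,192,.019),P(442,525,.019),P(72,430,.019)])
print("plate",t,a,r.tolist())
g=(P(217,262,.052)+P(409,308,.052))/2;d=P(217,262,.052)-P(409,308,.052)
print("grip",g,np.linalg.norm(d),np.arctan2(d[1],d[0])-np.pi/2)
for n,u,v,z in[("garlic",317,337,.04),("tin",380,153,.058),("oreg",449,198,.096)]:print(n,w(u,v,z))
print(R.from_rotvec(ctrl.get_state()["tool_rot"]).as_matrix().round(3))
E
```

```text
scale [ 0.5986961  -0.09570582] -0.03881361512061654 [[-2.2, -2.0], [-1.2, 1.9], [1.6, 2.4], [1.8, -2.3]]
[13.94097801 40.36526118]
[ 13.90100398 -39.60083289]
[-53.15350366   0.86891947]
roller [-9.12201406 80.40280887]
roller [-10.03765735 -77.30558292]
plate [ 0.43344461 -0.37523756] -0.252270256475585 [[-0.3, 1.4], [0.6, 0.2], [-1.2, -1.6], [-1.1, -0.2], [-1.6, 0.7], [-1.3, 1.7], [2.4, -1.4], [2.5, -0.8]]
grip [ 0.43361362 -0.37445439] 0.0709225788772568 -0.23665397461457816
garlic [ 0.37160575 -0.220689  ]
tin [ 0.70673258 -0.3368322 ]
oreg [ 0.6149861  -0.45285245]
[[-0.925  0.379 -0.001]
 [ 0.379  0.925 -0.002]
 [-0.    -0.002 -1.   ]]
```

The ball positions put the load frame about 9.7 mm forward of the deck point, so home is near world (0.589, -0.095) at yaw -0.039. The grip is at (0.4335, -0.375) at yaw -0.245. I'll swing the arm around in an arc.

```bash
python3 -m crank '[[[-41,0,0,0.063,-1],[-41,0,0,0.063,-1],[-41,0,0,0.063,-1],[-41,0,0,0.063,-1],[-41,0,0,0.063,-1],[-41,0,0,0.063,-1],[-41,0,0,0.063,-1],[-41,0,0,0.063,-1],[-41,0,0,0.063,-1],[-41,0,0,0.063,-1]]]' 30
python3 -m crank '[[[-41,0,0,0.063,-1],[-41,0,0,0.063,-1],[-41,0,0,0.063,-1],[-41,0,0,0.063,-1],[-41,0,0,0.063,-1],[-41,0,0,0.063,-1],[-41,0,0,0.063,-1],[-41,0,0,0.063,-1],[-41,0,0,0.063,-1],[-41,0,0,0.063,-1]]]'
cat > go.py <<'E'
# python3 go.py x y z yaw : remaining TCP shift in tool axes (mm) and turn about tool z
import sys
from h import *
x,y,z,a=map(float,sys.argv[1:]);s=ctrl.get_state();m=R.from_rotvec(s["tool_rot"]).as_matrix()
c=np.arctan2(m[1,1],m[0,1])
print("tool shift mm",np.round(m.T@(np.array([x,y,z])-s["position"])*1e3,1),"turn",round(c-a,4),"q7",s["joint_positions"][6].round(2) if hasattr(s["joint_positions"][6],'round') else s["joint_positions"][6], "tilt",m[:2,2].round(4),"F",np.round(s["ft_force"],1))
E
python3 go.py 0.4335 -0.375 0.22 -0.245
```

```text
time: 0.93
position: [0.563, 0.3487, 0.2219]
tool_rot: [-1.536, -2.74, 0.001]
ft_force: [0.4, 1.1, 0.1]
grip_width: 0.999
grip_force: 0.0
time: 1.77
position: [0.6689, -0.0404, 0.2219]
tool_rot: [-2.309, -2.13, 0.001]
ft_force: [0.2, -0.2, 0.2]
grip_width: 0.999
grip_force: 0.0
tool shift mm [-352.5 -207.5    2.1] turn 0.1641 q7 0.06 tilt [-0.0006 -0.0001] F [ 0.2 -0.2  0.2]
```

```bash
python3 -m crank '[[[-35,-20.5,0,0,-1],[-35,-20.5,0,0,-1],[-35,-20.5,0,0,-1],[-35,-20.5,0,0,-1],[-35,-20.5,0,0,-1],[-35,-20.5,0,0,-1],[-35,-20.5,0,0,-1],[-35,-20.5,0,0,-1],[-35,-20.5,0,0.082,-1],[-35,-20.5,0,0.082,-1]]]'
python3 -m crank '[[[0,0,20,0,-1],[0,0,20,0,-1],[0,0,0,0,-1]]]'
python3 go.py 0.4335 -0.375 0.02 -0.245
```

```text
time: 2.6
position: [0.4334, -0.3708, 0.2223]
tool_rot: [-2.477, -1.933, -0.0]
ft_force: [1.1, -0.9, 0.4]
grip_width: 0.997
grip_force: 0.0
time: 2.85
position: [0.4321, -0.3683, 0.1788]
tool_rot: [-2.47, -1.931, 0.003]
ft_force: [-0.2, 1.5, 0.0]
grip_width: 0.998
grip_force: 0.0
tool shift mm [ -6.5   4.  158.8] turn 0.0011 q7 0.53 tilt [-0.0054  0.0038] F [-0.2  1.5  0. ]
```

```bash
python3 -m crank '[[[-3,2,25,0,-1],[-3,2,25,0,-1],[0,0,25,0,-1],[0,0,25,0,-1],[0,0,0,0,-1]]]'
python3 go.py 0.4335 -0.3747 0.021 -0.242
python3 - <<'E'
from bench import get_image
import cv2
for n,(a,b,c,d) in{"side":(200,290,320,450),"top":(240,360,330,470)}.items():
    p=get_image(n)["pixels"][:,:,::-1];cv2.imwrite(f"pics/{n}1.png",cv2.resize(p[a:b,c:d],None,fx=5,fy=5,interpolation=cv2.INTER_CUBIC))
E
```

```text
time: 3.27
position: [0.4351, -0.3732, 0.0783]
tool_rot: [-2.465, -1.934, 0.005]
ft_force: [-0.9, 1.8, 0.8]
grip_width: 1.0
grip_force: 0.0
tool shift mm [-1.9 -0.7 57.3] turn 0.0017 q7 0.61 tilt [-0.0073  0.0047] F [-0.9  1.8  0.8]
```

View pics/side1.png

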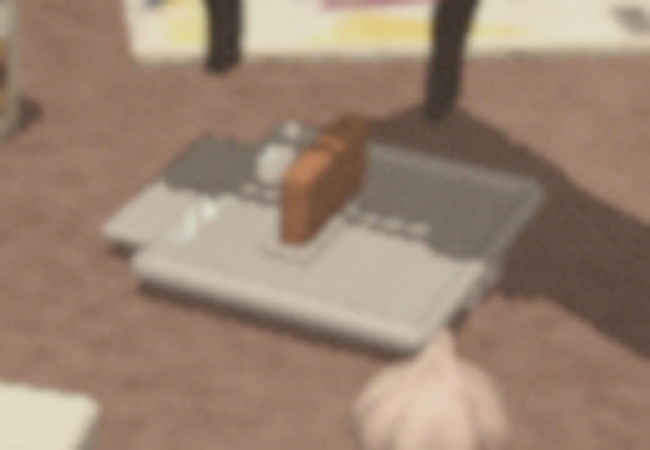

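The fingers straddle the grip at about (325,170) in the crop, and the garlic is clear. Descending to grip.

```bash
python3 -m crank '[[[-1,-0.5,20,0,-1],[-1,0,20,0,-1],[0,0,12,0,-1],[0,0,3,0,-1],[0,0,0,0,-1],[0,0,0,0,-1]]]'
python3 go.py 0.4335 -0.3747 0.021 -0.242
```

```text
time: 3.87
position: [0.4371, -0.3787, 0.0289]
tool_rot: [2.472, 1.936, 0.001]
ft_force: [0.3, -0.2, 0.5]
grip_width: 1.0
grip_force: 0.0
tool shift mm [ 3.  -4.4  7.9] turn 0.0002 q7 0.65 tilt [ 0.0016 -0.0009] F [ 0.3 -0.2  0.5]
```

```bash
python3 -m crank '[[[1.5,-2.2,4,0,-1],[1.5,-2.2,4,0,-1],[0,0,0,0,-1],[0,0,0,0,-1]]]'
python3 go.py 0.4335 -0.3747 0.021 -0.242
```

```text
time: 4.2
position: [0.4324, -0.3738, 0.0195]
tool_rot: [-2.473, -1.937, -0.0]
ft_force: [0.5, 0.8, 0.0]
grip_width: 1.003
grip_force: 0.0
tool shift mm [-0.6  1.2 -1.5] turn 0.0001 q7 0.66 tilt [-0.0001  0.0005] F [0.5 0.8 0. ]
```

```bash
python3 -m crank '[[[-0.5,0.5,-1,0,0],[0,0,0,0,0.3],[0,0,0,0,0.6],[0,0,0,0,1],[0,0,0,0,1],[0,0,0,0,1],[0,0,0,0,1],[0,0,0,0,1]]]' 15
python3 -m crank '[[[0,0,0,0,1],[0,0,0,0,1],[0,0,0,0,1]]]' 60
python3 go.py 0.4335 -0.3747 0.021 -0.242
```

```text
time: 4.87
position: [0.433, -0.3747, 0.0205]
tool_rot: [-2.473, -1.937, -0.0]
ft_force: [0.1, 0.3, -0.2]
grip_width: 0.476
grip_force: 0.0
time: 5.12
position: [0.433, -0.3747, 0.0205]
tool_rot: [-2.473, -1.937, -0.0]
ft_force: [-0.3, 0.4, -0.1]
grip_width: 0.247
grip_force: 0.0
tool shift mm [ 0.1  0.5 -0.5] turn 0.0 q7 0.66 tilt [0.0001 0.0001] F [-0.3  0.4 -0.1]
```

```bash
python3 -m crank '[[[0,0,0,0,1],[0,0,0,0,1],[0,0,0,0,1],[0,0,0,0,1],[0,0,0,0,1],[0,0,0,0,1]]]' 60
python3 go.py 0.4335 -0.3747 0.021 -0.242
```

```text
time: 5.62
position: [0.4333, -0.3748, 0.0206]
tool_rot: [2.473, 1.937, 0.0]
ft_force: [1.7, 0.1, -1.0]
grip_width: 0.156
grip_force: 60.0
tool shift mm [ 0.1  0.2 -0.4] turn 0.0002 q7 0.66 tilt [ 0.0005 -0.0001] F [ 1.7  0.1 -1. ]
```

```bash
python3 -m crank '[[[0,0,-5,0,1],[0,0,-15,0,1],[0,0,-20,0,1],[0,0,-20,0,1],[0,0,-20,0,1],[0,0,-20,0,1],[0,0,-10,0,1],[0,0,0,0,1],[0,0,0,0,1]]]'
python3 go.py 0.589 -0.095 0.136 -0.039
```

```text
time: 6.37
position: [0.4326, -0.3745, 0.1301]
tool_rot: [-2.473, -1.937, -0.0]
ft_force: [-0.3, -0.1, -3.6]
grip_width: 0.161
grip_force: 60.0
tool shift mm [308.8  84.8  -5.7] turn -0.2029 q7 0.58 tilt [-0.0003  0.0006] F [-0.3 -0.1 -3.6]
```

```bash
python3 -m crank '[[[15,4,0,0,1],[30,8.3,-1,0,1],[38,10.4,-1,0,1],[38,10.4,-1,0,1],[38,10.4,-1,0,1],[38,10.4,-1,0,1],[38,10.4,0,0,1],[38,10.4,0,0,1],[25,7,0,0,1],[8,2,0,0,1]]]'
python3 -m crank '[[[0,0,0,-0.05,1],[0,0,0,-0.05,1],[0,0,0,-0.05,1],[0,0,0,-0.05,1],[0,0,0,0,1],[0,0,0,0,1],[0,0,0,0,1]]]'
python3 go.py 0.589 -0.095 0.136 -0.039
python3 - <<'E'
from bench import get_image
import cv2
p=get_image("top")["pixels"][:,:,::-1];cv2.imwrite("pics/top2.png",p);cv2.imwrite("pics/top2c.png",cv2.resize(p[130:290,160:340],None,fx=4,fy=3.75,interpolation=cv2.INTER_CUBIC))
p=get_image("side")["pixels"][:,:,::-1];cv2.imwrite("pics/side2c.png",cv2.resize(p[170:370,160:400],None,fx=3,fy=3,interpolation=cv2.INTER_CUBIC))
E
```

```text
time: 7.2
position: [0.5886, -0.0903, 0.133]
tool_rot: [-2.462, -1.945, 0.0]
ft_force: [-0.5, 1.2, -3.7]
grip_width: 0.155
grip_force: 60.0
time: 7.78
position: [0.5868, -0.098, 0.1345]
tool_rot: [-2.269, -2.172, 0.002]
ft_force: [0.3, -0.4, -3.5]
grip_width: 0.153
grip_force: 60.0
tool shift mm [ 3.1  2.  -1.5] turn -0.0047 q7 0.19 tilt [-0.0018 -0.0001] F [ 0.3 -0.4 -3.5]
```

View pics/top2c.png

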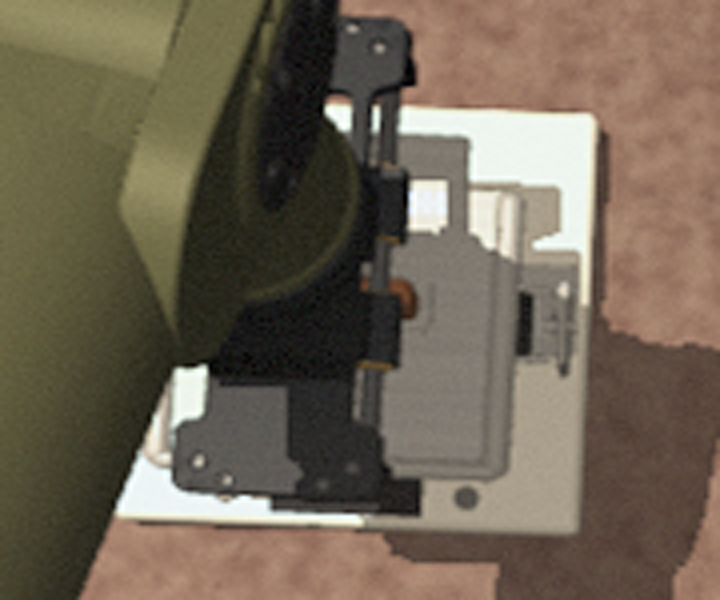

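View pics/side2c.png

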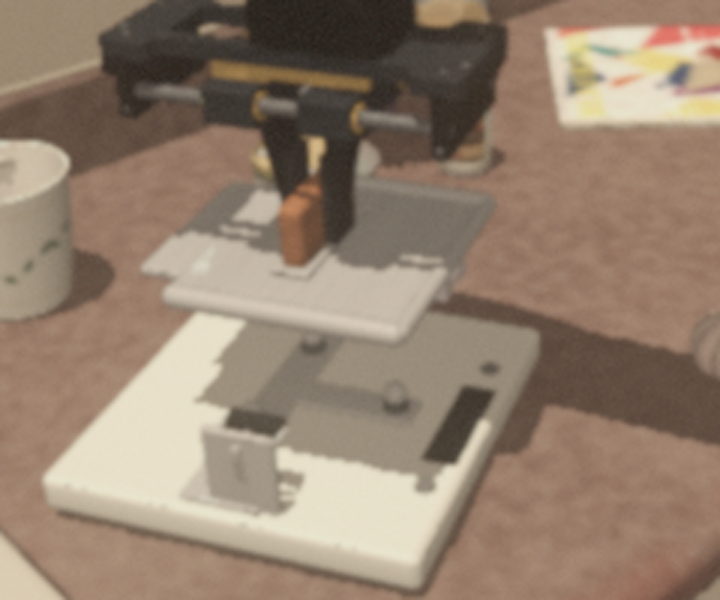

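The plate is held level over the scale, with the rollers either side. In the top crop the right rim runs from (510,195) to (495,470). I'll check the plate's y offset in the hand from that rim.

```bash
python3 - <<'E'
from h import *
s=ctrl.get_state();p=np.array(s["position"]);m=R.from_rotvec(s["tool_rot"]).as_matrix();c=np.arctan2(m[1,1],m[0,1])
M=np.array([[np.cos(c),-np.sin(c)],[np.sin(c),np.cos(c)]])
z=p[2]-.0206
for u,v,h in[(510,195,.019),(496,470,.019),(467,137,.012)]:
    print((M.T@(w(160+u/4,130+v/3.75,z+h)-p[:2])*1e3).round(1))
print(c,p)
E
python3 go.py 0.589 -0.095 0.136 -0.039
```

```text
[ 50.2 -71.4]
[-73.5 -71.8]
[ 77.7 -51.4]
-0.04301697000687223 [ 0.58721542 -0.09786841  0.13503115]
tool shift mm [ 2.9  1.7 -1. ] turn -0.004 q7 0.19 tilt [-0.0009 -0.    ] F [ 0.2  0.1 -3.5]
```

```bash
python3 -m crank '[[[1.5,1,5,-0.004,1],[1.5,0.8,10,0,1],[0,0,10,0,1],[0,0,10,0,1],[0,0,8,0,1],[0,0,4,0,1],[0,0,0,0,1],[0,0,0,0,1],[0,0,0,0,1]]]'
python3 go.py 0.589 -0.095 0.086 -0.039
```

```text
time: 8.63
position: [0.59, -0.095, 0.089]
tool_rot: [2.263, 2.178, 0.001]
ft_force: [0.0, 1.4, -3.3]
grip_width: 0.158
grip_force: 60.0
tool shift mm [-0.1 -1.   3. ] turn 0.0008 q7 0.21 tilt [ 0.001  -0.0001] F [ 0.   1.4 -3.3]
```

```bash
python3 -m crank '[[[0,-0.5,2,0,1],[0,0,2,0,1],[0,0,2,0,1],[0,0,1,0,1],[0,0,0,0,1],[0,0,0,0,1]]]'
python3 -m crank '[[[0,0,1,0,1],[0,0,1,0,1],[0,0,0,0,1],[0,0,0,0,1]]]'
python3 go.py 0.589 -0.095 0.066 -0.039
```

```text
time: 9.13
position: [0.5904, -0.0939, 0.0836]
tool_rot: [2.262, 2.179, 0.005]
ft_force: [-1.4, 2.2, 6.0]
grip_width: 0.156
grip_force: 60.0
time: 9.47
position: [0.5913, -0.0945, 0.0826]
tool_rot: [2.26, 2.178, 0.006]
ft_force: [-2.4, 1.3, 9.3]
grip_width: 0.158
grip_force: 60.0
tool shift mm [-0.6 -2.3 16.6] turn 0.0018 q7 0.22 tilt [0.005  0.0006] F [-2.4  1.3  9.3]
```

```bash
python3 -m crank '[[[0,-1,1,0,1],[0,0,1,0,1],[0,0,1,0,1],[0,0,0,0,1],[0,0,0,0,1]]]'
python3 -m crank '[[[0,-1,1,0,1],[0,0,1,0,1],[0,0,0,0,1],[0,0,0,0,1]]]'
python3 go.py 0.589 -0.095 0.066 -0.039
```

```text
time: 9.88
position: [0.5913, -0.0944, 0.0797]
tool_rot: [2.259, 2.176, 0.009]
ft_force: [1.2, 0.5, 7.2]
grip_width: 0.157
grip_force: 60.0
time: 10.22
position: [0.5891, -0.0943, 0.0759]
tool_rot: [2.261, 2.177, 0.006]
ft_force: [3.8, 1.7, -0.2]
grip_width: 0.154
grip_force: 60.0
tool shift mm [-0.7 -0.1  9.9] turn 0.0015 q7 0.22 tilt [0.0046 0.0003] F [ 3.8  1.7 -0.2]
```

```bash
python3 -m crank '[[[0,0,1,0,1],[0,0,1,0,1],[0,0,1,0,1],[0,0,0,0,1],[0,0,0,0,1]]]'
python3 -m crank '[[[0,0,1,0,1],[0,0,1,0,1],[0,0,0,0,1],[0,0,0,0,1]]]'
python3 go.py 0.589 -0.095 0.066 -0.039
```

```text
time: 10.63
position: [0.5854, -0.0944, 0.0698]
tool_rot: [-2.261, -2.177, 0.004]
ft_force: [1.8, 0.8, -7.9]
grip_width: 0.154
grip_force: 60.0
time: 10.97
position: [0.5855, -0.0945, 0.0688]
tool_rot: [-2.261, -2.177, 0.003]
ft_force: [-3.3, 1.2, -5.8]
grip_width: 0.155
grip_force: 60.0
tool shift mm [-0.4  3.5  2.8] turn 0.001 q7 0.22 tilt [-0.0031  0.0006] F [-3.3  1.2 -5.8]
```

```bash
python3 -m crank '[[[0,1,0,0,1],[0,1,0,0,1],[0,0,0,0,1],[0,0,0,0,1]]]'
python3 go.py 0.589 -0.095 0.066 -0.039
python3 -m crank '[[[0,0.8,0,0,1],[0,0.8,0,0,1],[0,0,0,0,1],[0,0,0,0,1]]]'
python3 go.py 0.589 -0.095 0.066 -0.039
```

```text
time: 11.3
position: [0.5877, -0.0947, 0.0686]
tool_rot: [-2.262, -2.177, 0.003]
ft_force: [-5.0, 2.2, -8.7]
grip_width: 0.155
grip_force: 60.0
tool shift mm [-0.2  1.3  2.6] turn 0.0009 q7 0.22 tilt [-0.0027  0.0002] F [-5.   2.2 -8.7]
time: 11.63
position: [0.5897, -0.0947, 0.0686]
tool_rot: [-2.262, -2.178, 0.002]
ft_force: [-3.4, 2.4, -13.2]
grip_width: 0.154
grip_force: 60.0
tool shift mm [-0.3 -0.7  2.6] turn 0.001 q7 0.22 tilt [-0.0019  0.0001] F [ -3.4   2.4 -13.2]
```

```bash
python3 -m crank '[[[0,0,1,0,1],[0,0,1,0,1],[0,0,0,0,1],[0,0,0,0,1]]]'
python3 go.py 0.589 -0.095 0.066 -0.039
python3 -m crank '[[[0,0,0.7,0,1],[0,0,0.7,0,1],[0,0,0,0,1],[0,0,0,0,1]]]'
python3 go.py 0.589 -0.095 0.066 -0.039
```

```text
time: 11.97
position: [0.5915, -0.0949, 0.0679]
tool_rot: [2.262, 2.178, 0.002]
ft_force: [-1.2, 2.4, -9.1]
grip_width: 0.153
grip_force: 60.0
tool shift mm [-0.2 -2.5  1.9] turn 0.0011 q7 0.22 tilt [ 0.0019 -0.0002] F [-1.2  2.4 -9.1]
time: 12.3
position: [0.592, -0.0946, 0.0671]
tool_rot: [2.262, 2.178, 0.004]
ft_force: [-0.2, 1.8, -4.6]
grip_width: 0.16
grip_force: 60.0
tool shift mm [-0.6 -2.9  1.1] turn 0.0013 q7 0.22 tilt [0.0029 0.0003] F [-0.2  1.8 -4.6]
```

```bash
python3 -m crank '[[[0,0,0.5,0,1],[0,0,0,0,1],[0,0,0,0,1],[0,0,0,0,1]]]' 4
python3 go.py 0.589 -0.095 0.066 -0.039
python3 -m crank '[[[0,-1,0,0,1],[0,-1,0,0,1],[0,0,0,0,1],[0,0,0,0,1]]]'
python3 go.py 0.589 -0.095 0.066 -0.039
```

```text
time: 12.63
position: [0.5917, -0.0947, 0.0668]
tool_rot: [2.262, 2.178, 0.003]
ft_force: [-0.6, 3.5, 1.1]
grip_width: 0.163
grip_force: 4.0
tool shift mm [-0.4 -2.7  0.8] turn 0.0011 q7 0.22 tilt [0.0024 0.0003] F [-0.6  3.5  1.1]
time: 12.97
position: [0.5909, -0.0948, 0.0665]
tool_rot: [2.26, 2.176, 0.005]
ft_force: [3.7, 2.1, -1.9]
grip_width: 0.161
grip_force: 4.0
tool shift mm [-0.3 -1.9  0.5] turn 0.0014 q7 0.22 tilt [ 0.0052 -0.0006] F [ 3.7  2.1 -1.9]
```

```bash
python3 -m crank '[[[0,-1,0,0,1],[0,-0.5,0,0,1],[0,0,0,0,1],[0,0,0,0,1]]]'
python3 go.py 0.589 -0.095 0.066 -0.039
python3 -m crank '[[[0,1.5,0,0,1],[0,1,0,0,1],[0,0,0,0,1],[0,0,0,0,1]]]'
python3 go.py 0.589 -0.095 0.066 -0.039
python3 -m crank '[[[0,1,0,0,1],[0,1,0,0,1],[0,0,0,0,1],[0,0,0,0,1]]]'
python3 go.py 0.589 -0.095 0.066 -0.039
```

```text
time: 13.3
position: [0.5907, -0.0947, 0.0666]
tool_rot: [2.258, 2.175, 0.008]
ft_force: [7.7, 1.9, -4.2]
grip_width: 0.163
grip_force: 4.0
tool shift mm [-0.3 -1.7  0.6] turn 0.0016 q7 0.22 tilt [ 0.0079 -0.0011] F [ 7.7  1.9 -4.2]
time: 13.63
position: [0.5908, -0.0948, 0.0665]
tool_rot: [2.262, 2.178, 0.003]
ft_force: [3.0, 3.3, 2.6]
grip_width: 0.164
grip_force: 4.0
tool shift mm [-0.3 -1.8  0.5] turn 0.0011 q7 0.22 tilt [0.0027 0.    ] F [3.  3.3 2.6]
time: 13.97
position: [0.591, -0.0952, 0.0657]
tool_rot: [-2.263, -2.178, 0.001]
ft_force: [-2.5, 2.7, 5.1]
grip_width: 0.162
grip_force: 4.0
tool shift mm [ 0.2 -2.  -0.3] turn 0.0006 q7 0.22 tilt [-0.0012 -0.0001] F [-2.5  2.7  5.1]
```

It's held at x=0.591, z≈45.5 mm, and didn't move under 7.7 N pushing forward. I'll let go and look.

```bash
python3 -m crank '[[[0,0,0,0,0.6],[0,0,0,0,0.4],[0,0,0,0,0.2],[0,0,0,0,0],[0,0,0,0,0],[0,0,0,0,0],[0,0,0,0,0],[0,0,0,0,0]]]'
python3 -m crank '[[[0,0,-5,0,0],[0,0,-15,0,0],[0,0,-25,0,0],[0,0,-30,0,0],[0,0,-30,0,0],[0,0,-30,0,0],[0,0,-30,0,0],[0,0,0,0,0]]]'
python3 -m crank '[[[35,0,0,0,0],[35,0,0,0,0],[35,0,0,0,0],[35,0,0,0,0],[35,0,0,0,0],[35,0,0,0,0],[35,0,0,0,0],[35,0,0,0,0],[0,0,0,0,0],[0,0,0,0,0]]]'
python3 - <<'E'
from bench import get_image
import cv2
p=get_image("top")["pixels"][:,:,::-1];a=cv2.resize(p[145:285,180:320],None,fx=4,fy=4,interpolation=cv2.INTER_CUBIC)
q=get_image("side")["pixels"][:,:,::-1];b=cv2.resize(q[230:370,170:350],None,fx=4,fy=4,interpolation=cv2.INTER_CUBIC)
cv2.imwrite("pics/end.png",a);cv2.imwrite("pics/end_s.png",b)
E
```

```text
time: 14.63
position: [0.5916, -0.0949, 0.0656]
tool_rot: [2.263, 2.179, -0.0]
ft_force: [-0.3, -0.7, 0.4]
grip_width: 0.491
grip_force: 0.0
time: 15.3
position: [0.5949, -0.0957, 0.2381]
tool_rot: [2.258, 2.173, 0.013]
ft_force: [1.6, -0.8, 0.9]
grip_width: 0.499
grip_force: 0.0
time: 16.13
position: [0.6015, 0.1884, 0.2303]
tool_rot: [-2.257, -2.185, 0.0]
ft_force: [0.9, -1.8, 0.3]
grip_width: 0.502
grip_force: 0.0
```

View pics/end.png

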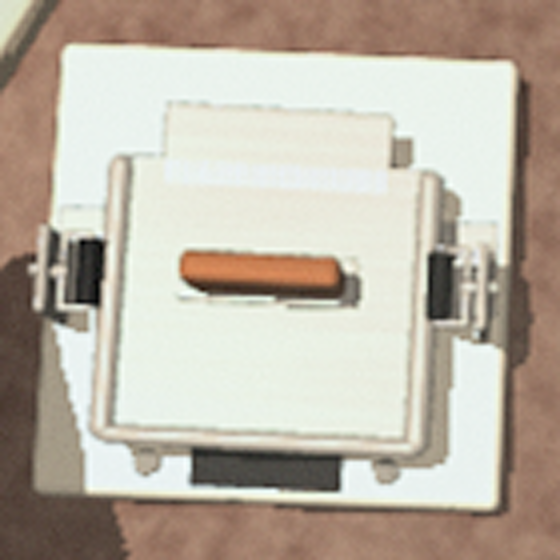

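View pics/end_s.png

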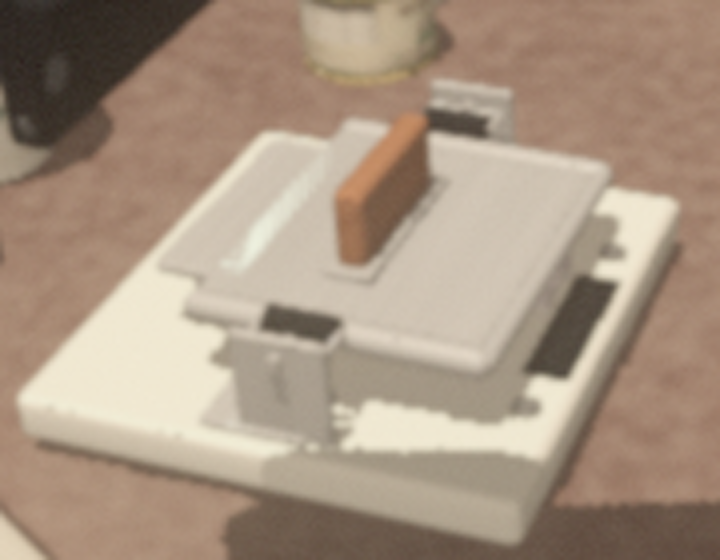

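The plate sits between the rollers with the tongue to the rear. In the top crop the grip runs (183,265)–(342,273), and the rim and tongue corners are clear. One numeric check before I hand in.

Run:
```python
from h import *
S=lambda u,v,z:w(180+u/4,145+v/4,z)
t,a,M,r=fit([(.055,.07),(.055,-.07),(-.075,-.07),(-.075,.07),(.08,.052),(.08,-.052)],
 [S(120,157,.0645),S(430,173,.0645),S(412,449,.0645),S(98,435,.0645),S(167,103,.0575),S(393,115,.0575)])
print(t,a,r.tolist())
g=(S(183,265,.0975)+S(342,273,.0975))/2;print("grip top vs plate",M.T@(g-t)*1e3)
s=np.array([.5987,-.0957]);c=-.0388;N=np.array([[np.cos(c),-np.sin(c)],[np.sin(c),np.cos(c)]]);print("in scale",N.T@(t-s)*1e3,a-c)
```

```text
[ 0.58952033 -0.09447815] -0.05041114003944848 [[-2.3, -0.3], [-2.3, -0.1], [2.3, 0.4], [1.6, -0.2], [0.4, -0.3], [0.3, 0.6]]
grip top vs plate [-0.49688278 -2.71288716]
in scale [-9.2201527   0.86485125] -0.011611140039448478
```

Run:
```python
from h import *
from bench import get_image
import cv2
t=np.array([.5895,-.0945]);
for n in("top","side"):
    i=get_image(n);img=cv2.cvtColor(i["pixels"][:,:,::-1],cv2.COLOR_BGR2GRAY);T=np.array(i["T"])
    out=cv2.cvtColor(img,cv2.COLOR_GRAY2BGR)
    c=-.042;N=np.array([[np.cos(c),-np.sin(c),0],[np.sin(c),np.cos(c),0],[0,0,1]])
    def pr(p):
        q=T[:3,:3].T@(N@np.array(p)+[*t,.0455]-T[:3,3]);return (i["fx"]*q[0]/q[2]+i["cx"],i["fy"]*q[1]/q[2]+i["cy"])
    x0,y0,x1,y1=(190,150,310,270) if n=="top" else (170,230,350,350)
    k=3.3 if n=="side" else 5
    o=cv2.resize(i["pixels"][y0:y1,x0:x1,::-1],None,fx=k,fy=k,interpolation=cv2.INTER_CUBIC)
    L=[[(.007,.035,.052),(.007,-.035,.052),(-.007,-.035,.052),(-.007,.035,.052)],[(.055,.07,.019),(-.075,.07,.019),(-.075,-.07,.019),(.055,-.07,.019)]]
    for l in L: cv2.polylines(o,[np.array([((pr(p)[0]+.5-x0)*k,(pr(p)[1]+.5-y0)*k) for p in l],np.int32)],True,(0,0,255),1)
    cv2.imwrite(f"pics/ov_{n}.png",o)
a=cv2.imread("pics/ov_side.png");b=cv2.imread("pics/ov_top.png")
b=cv2.resize(b,(396,396));a=a[:,:404] if a.shape[1]>404 else a
cv2.imwrite("pics/ov.png",np.hstack([a[:396],b]))
```

```text
(no output)
```

View pics/ov.png

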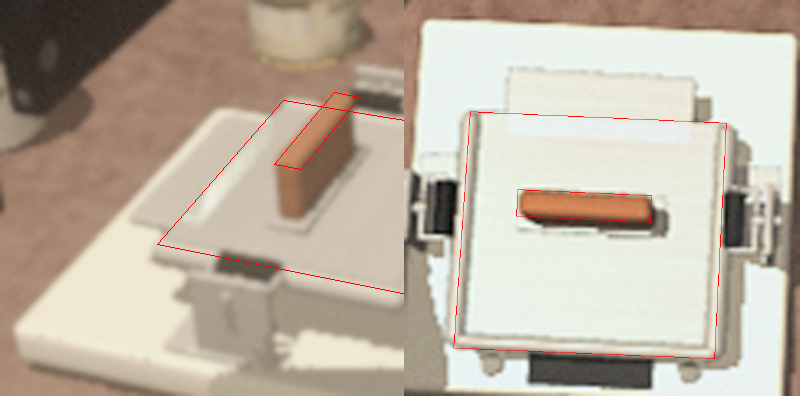

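The overlay of a level, seated plate matches the grip and rims in both views. Handing in.

```bash
python3 -c "
from bench import job
print(job.close_job())"
```

```text
the job is handed in; nothing more can be done
None
```

The plate is on the scale's three balls with its tongue to the rear, released and with the arm clear; camera checks matched a level, seated plate, and I handed the job in after about 16 s of robot time, with no verdict returned.

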